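# Show the trackball's ball to the microscope

### The job

The ball taken out of the trackball lies loose in the shallow pocket of the black parts tray. Pick the tray up by its handle and carry it, without letting the ball roll out of its pocket, to the microscope, and hold it level and still in the air with the ball centred under the lens and its top about 50 mm below it; do not touch the ball or bump the microscope, and leave the other parts lying where they are. Finish while still holding the tray there: do not put it down or let go.

Things in the scene. Friction and masses are not known exactly. Their poses are not given: they have to be found in the camera images.
- tray: Loose black plastic parts tray, about 110 g. Dish 100 x 92 mm (x, y), walls 15 mm high, floor 6 mm thick, with a handle running out to -x. In the dish's middle a round pocket, 25 mm wide, only 2.5 mm deep, holds the ball with 2.5 mm of play; tipped 25 degrees or jerked, the ball rolls out. Origin: underside, below the pocket's centre; x from handle to dish, z up.
- grip (a point): Where to hold the tray: on its handle, 112 mm to -x of the pocket's centre, 24 mm above the tray's underside. The handle is an upright flat-sided bar along the tray's x, 14 mm wide (y), 24 mm high (12 to 36 mm above the underside), free from x -50 to -142 mm, with a 12 mm foot under its far end. Axes as the tray's.
- pocket (a point): Point fixed to the tray where the ball's centre is when the ball lies in the middle of its pocket: on the tray's origin axis, 23.5 mm above the underside. Axes as the tray's.
- ball: Loose grey plastic ball, 40 mm diameter, about 50 g (varies), lying in the tray's pocket. Origin at the ball's underside as built; it turns with the ball, so use ball_center.
- ball_center (a point): Centre of the ball (its radius is 20 mm).
- scope: Digital microscope on a stand, fixed. Origin: underside of its white base plate, straight below the lens; z up. Base 10 mm thick, x -58 to +108 mm, 110 mm wide in y. A steel post, 12 mm thick, 355 mm high, stands at x = +90 mm; from it, on a short boom along x, hangs the upright black barrel, 34 mm wide (collar 41), 118 mm long. Below the barrel the -x side and both y sides are open.
- lens (a point): Centre of the microscope's round front lens, on the underside of the barrel, looking straight down. Its height above the table varies from 182 to 242 mm; the head is clamped there.
- trackball: Bystander: opened black trackball housing with an empty round socket, 120 x 82 mm, 39 mm high, loose, origin at the middle of its underside.
- blower: Bystander: flat black blower fan, 62 x 58 x 10 mm, loose, origin at the middle of its underside.
- driver: Bystander: small screwdriver, 145 mm long, 13 mm thick, lying along its own x, loose; origin under the root of its blade.
- mat: Red service mat, 492 x 772 mm (x, y), 2 mm thick, fixed to the table, its middle at the origin; the tray, the microscope and the bystanders stand on it, on its top 2 mm above the table.
Mind the look-alikes: they are no part of the job. What is shaped like the tray but brown or yellow is not meant. Of the things shaped like the ball, the grey one is meant.

How it is judged:
By the outcome, as a careful person would: the job done as asked, in the order asked, and still so for the second after the job is handed in, while the arm keeps its last pose, push and grip.
It also fails if it takes over 51 s, if anything falls off the work surface, if the arm or the gripper's body presses on something with over 40 N, if the wrist force passes 120 N, or if a joint passes its speed limit or range.

### The arm

A 6-joint arm with a two-finger parallel gripper is mounted at the origin on the work surface. World frame = base frame: x ahead of the robot, y to its left, z up, the work surface at z = 0. Lengths are in m, angles in rad, forces in N, time in s.
With the tool pointing down it reaches from about 0.3 to 0.75 m from the base axis. Payload 8.5 kg.
Tool frame: the origin (TCP) lies between the finger pads; the fingertips stand 19 mm ahead of it and the grasp point (between the pads) is the TCP; z points along the fingers, y is the line along which they close (so a half turn about z gives the same grasp; the last joint's range is limited). The gripper opens to 85 mm and grips with 20 to 120 N. Pads are 22 mm wide; open, the fingers measure 114 mm over their backs; the gripper's body (76 mm by 85 mm) begins 54 mm behind the grasp point. The pads swing forward as they close: fully open they stand 13 mm farther back than shut.
Start: joints at [1.12, 0.381, 1.297, -0, 1.464, -0.215], TCP at [0.128, 0.535, 0.25] pointing down, gripper open.
Joint ranges: [-3.11, 3.11], [-0.89, 2.33], [0.22, 2.48], [-1.42, 4.56], [0.17, 2.85], [-2.88, 2.88]. Speed limits (rad/s): [2.39, 2.39, 3.14, 3.14, 3.14, 3.14].

### API

Orientations are given as a 3x3 rotation matrix whose columns are the frame's x, y, z axes.
In Python, from bench import * gives the robot as it stands. The module is installed in compiled form; this text tells all that it offers.
- The arm moves only by the tool move_arm, never from a script. Its argument "rows" is a list that holds one entry, the list of rows, each a list of 6 numbers: the shift along the tool's x, y, z in mm, then the turn, a rotation vector about the tool's x, y, z in degrees. A call has 1 to 10 rows; each row is the pose to reach, as a shift and turn from the pose commanded when the call began, along the tool's axes at that moment; what a row does not reach only later rows make up. A row lasts 1/12 s, in which the tool goes at most 41.7 mm and 7.16 degrees, less where a joint would pass 70% of its speed; a pose out of reach is approached as far as the arm can. A call with a gripper value outside its range is refused whole. "gripper" is the opening in per cent of the stroke, from 0 (shut) to 100 (fully open), set as the call begins (left out, the last holds). The fingers move at their own pace and stop on an object; "force" is the grip in N (left out, the last holds). Time passes only in rows, so rows that repeat a pose let the fingers close. It gives the time, the measured TCP pose, the force, the opening and the grip force at its end, in the units of the state.
- read_state(): the state, without advancing time (a new reading comes with each control period).
- capture(name): name is "scene" or "top" or "wrist"; returns (picture, depth): 384x512x3 uint8, red, green, blue; 384x512 float32, m along the optical axis (not along the pixel's ray), 0 where there is no reading.
- calibration(name): a dict with "vfov" (degrees; the focal length in pixels is half the picture's height over the tangent of half this angle, whatever the lens; pixels are square), "cx", "cy" (the principal point, pixels), "extrinsics" (4x4, takes a point from camera to world coordinates). Camera axes: x right, y up, looking along -z (the intrinsics and any distortion apply to the point x, -y, -z); pixel columns grow to the right and rows downward; lengths in m; the calibration is good to about 2 mm. A picture is of the moment at which its call begins: read the wrist's pose just before it. calibration takes no time and is no camera call; for the wrist camera it gives the pose at the moment of the call.
- hand_in(): hands the job in; it is judged then, once.
The state is a dict: "time_s": time; "joints": joint angles; "joint_vel": joint speeds; "joint_torque": joint torques, N m; "ee_pos": TCP position; "tool_rot": TCP orientation; "wrist_force": force on the tool from outside, world axes, zero at the start; "moment": the same for the moment, N m; "grip_width": finger opening in m; "grip_force": force on a finger pad.
Only numpy, scipy, OpenCV 4.12 (cv2) and the standard library are available. Lean on these libraries where they do the work, as an engineer would, in place of code of your own. Each camera call takes 0.05 s, during which the arm holds its last target. There are 200 camera calls.

## Working session

There is one attempt and no reset: what is moved stays moved. The work goes in short steps, Python scripts to look and compute and a tool call to move; the robot and the scene stay as the last step left them, time stands still between calls to the robot, and variables do not carry over. Pictures are saved under pics/ and viewed, at most 10 in all, crops included, and the job is handed in when it is done.

Besides the shell and the picture viewer there is one more tool, called after "Emit:" as name(argument=value, ...) on one line, values as JSON. move_arm: Moves the arm, as the interface text tells. Its arguments: {"type":"object","properties":{"rows":{"type":"array"},"gripper":{"type":"number"},"force":{"type":"number"}},"required":["rows"]}

```bash
mkdir -p pics
cat > h.py <<'E'
from bench import *
import numpy as np, cv2
def save(n,im): cv2.imwrite(f'pics/{n}.png',im[...,::-1])
def K(c):
    f=192/np.tan(np.radians(c['vfov'])/2); return f,c['cx'],c['cy']
def cloud(name,d,c=None):
    c=c or calibration(name); f,cx,cy=K(c)
    v,u=np.mgrid[0:384,0:512]
    P=np.stack([(u-cx)/f*d,-(v-cy)/f*d,-d,np.ones_like(d)],-1)
    return (P@np.array(c['extrinsics']).T)[...,:3]
E
python3 - <<'E'
from h import *
for n in('scene','top'):
    im,d=capture(n); c=calibration(n); print(n,{k:v for k,v in c.items() if k!='extrinsics'},np.round(c['extrinsics'],3).tolist())
    np.savez(n,im=im,d=d); save(n,im)
a=np.hstack([cv2.imread('pics/scene.png'),cv2.imread('pics/top.png')])
cv2.imwrite('pics/both.png',cv2.resize(cv2.imread('pics/top.png'),(800,600)))
print(read_state())
E
```

```text
scene {'vfov': 42.59994049430201, 'cx': 251.04492921084744, 'cy': 190.2784549498059} [[0.819, -0.345, 0.459, 1.112], [0.574, 0.496, -0.651, -0.72], [-0.003, 0.797, 0.604, 0.931], [0.0, 0.0, 0.0, 1.0]]
top {'vfov': 45.11512487073421, 'cx': 256.1370568660916, 'cy': 193.79759060893812} [[0.062, 0.975, -0.212, 0.174], [-0.998, 0.06, -0.015, 0.11], [-0.001, 0.212, 0.977, 1.556], [0.0, 0.0, 0.0, 1.0]]
{'time_s': 0.1, 'joints': array([ 1.11970484e+00,  3.81129458e-01,  1.29815069e+00, -4.37874672e-05,
        1.46363060e+00, -2.15271656e-01]), 'joint_vel': array([ 0.00049565, -0.00216717, -0.00121373, -0.00057644,  0.00024503,
       -0.00226844]), 'joint_torque': array([ 2.95773898e-03, -4.49223876e+01, -2.31658369e+01, -1.96656474e-04,
        3.68359761e-03, -1.69651003e-05]), 'ee_pos': array([0.12839125, 0.53455473, 0.24978463]), 'tool_rot': array([[-9.72324159e-01,  2.33635277e-01, -5.35436567e-04],
       [ 2.33635768e-01,  9.72323442e-01, -1.20522163e-03],
       [ 2.39035235e-04, -1.29696325e-03, -9.99999130e-01]]), 'wrist_force': array([-0.29455085,  1.16691576,  0.45912533]), 'moment': array([ 0.0235187 , -0.01070651, -0.02140841]), 'grip_force': 0.0, 'grip_width': 0.08548971071010245}
```

View pics/both.png

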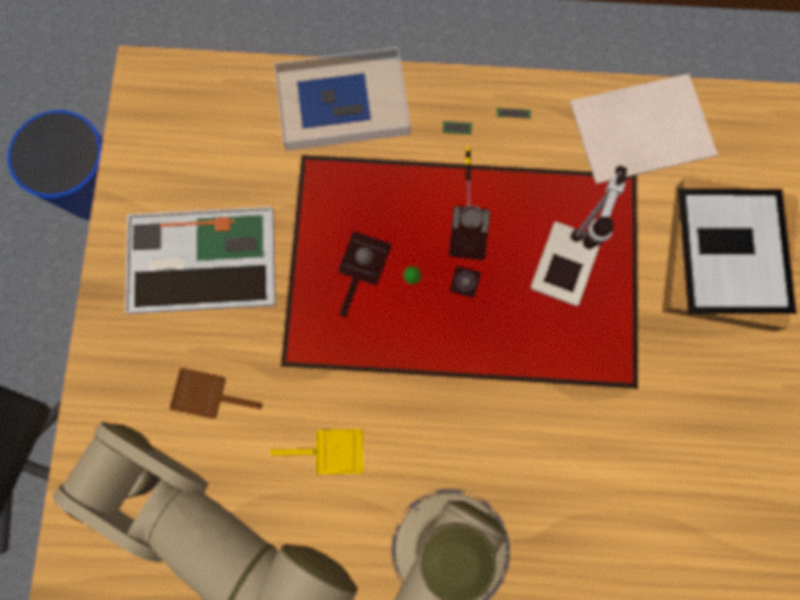

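View pics/scene.png

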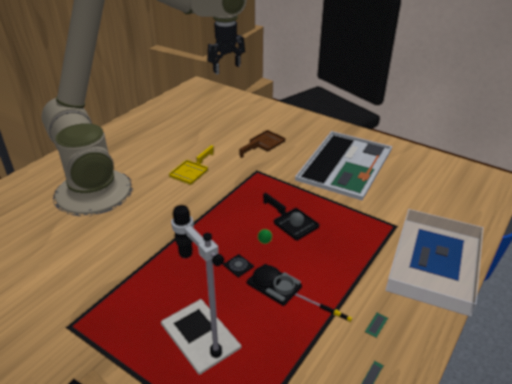

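The top view (800x600 scaling) shows these candidates:
- Tray-shaped: black at (365,257) with its handle to (345,313), brown at (198,393), yellow at (340,451). The black one is meant.
- Ball-shaped: grey at (365,256) in the black tray, green at (412,275). The grey one is meant.
- Others: blower at (465,281), trackball at (470,232), scope base at (567,263) with barrel near (600,230).

I'll measure these now and confirm in a crop.

```bash
cat > m.py <<'E'
from h import *
def mask_tray(P,im):
    g=im.max(-1); h=P[...,2]
    return (g<75)
for n in('top','scene'):
    z=np.load(n+'.npz'); im,d=z['im'],z['d']; P=cloud(n,d); 
    np.save(n+'P',P)
    # mat height check
    r=(im[...,0]>120)&(im[...,1]<50)&(d>0)
    print(n,'mat z med',np.median(P[r][:,2]),'centre',P[r][:,:2].min(0),P[r][:,:2].max(0))
    # things above mat
    up=(P[...,2]>0.009)&(d>0)&(P[...,0]>0.25)&(P[...,0]<0.95)&(abs(P[...,1])<0.5)&(im[...,0].astype(int)<110+0*im[...,0])
    nc,L,s,c=cv2.connectedComponentsWithStats(up.astype(np.uint8))
    for i in range(1,nc):
        if s[i,4]>40:
            q=P[L==i]; print(i,s[i],c[i].round(1),np.median(q,0).round(3),q.min(0).round(3),q.max(0).round(3))
top=cv2.imread('pics/top.png'); sc=cv2.imread('pics/scene.png')
a=cv2.resize(top[130:215,195:290],(400,358),interpolation=cv2.INTER_CUBIC)
b=cv2.resize(sc[185:270,250:345],(400,358),interpolation=cv2.INTER_CUBIC)
cv2.imwrite('pics/crop1.png',np.hstack([a,b]))
E
python3 m.py
```

```text
top mat z med 0.0024912110639057072 centre [ 0.36654884 -0.37701284] [0.83570819 0.37250032]
1 [192  69  45  13 368] [211.2  74.8] [0.934 0.325 0.022] [0.902 0.231 0.01 ] [0.95  0.39  0.032]
21 [394 106   7  12  66] [397.1 111.7] [ 0.69  -0.251  0.348] [ 0.675 -0.265  0.316] [ 0.718 -0.241  0.357]
32 [426 120  23  82 508] [438.7 160.8] [ 0.65  -0.475  0.06 ] [ 0.515 -0.5    0.009] [ 0.81  -0.439  0.071]
34 [365 127  23  32 184] [375.7 147.8] [ 0.677 -0.243  0.194] [ 0.577 -0.268  0.011] [ 0.694 -0.203  0.317]
37 [288 132  25  35 746] [300.1 148.6] [ 0.671 -0.009  0.029] [ 0.617 -0.05   0.009] [0.737 0.031 0.05 ]
42 [379 139  14  13 138] [385.8 144.5] [ 0.594 -0.217  0.353] [ 0.581 -0.238  0.323] [ 0.612 -0.204  0.36 ]
47 [152 147  16  18 129] [159.1 155.3] [0.623 0.478 0.012] [0.591 0.45  0.009] [0.654 0.5   0.021]
51 [217 148  34  55 585] [231.3 169.8] [0.594 0.226 0.017] [0.47  0.162 0.009] [0.664 0.272 0.05 ]
62 [348 163  24  23 319] [359.9 174.1] [ 0.599 -0.22   0.014] [ 0.56  -0.259  0.009] [ 0.638 -0.179  0.023]
64 [149 170  21  23 364] [159.7 181. ] [0.531 0.466 0.014] [0.493 
[... 988 characters left out ...]
.325 0.019] [0.904 0.228 0.013] [0.95  0.396 0.026]
50 [203 233  10  14 104] [207.3 238.7] [ 0.687 -0.249  0.351] [ 0.669 -0.255  0.325] [ 0.694 -0.238  0.354]
53 [ 174  247   51  111 1605] [204.3 308.8] [ 0.682 -0.247  0.029] [ 0.557 -0.268  0.009] [ 0.723 -0.176  0.33 ]
54 [224 254  31  22 258] [238.8 264.4] [ 0.57  -0.004  0.01 ] [ 0.537 -0.037  0.009] [0.605 0.025 0.016]
55 [ 247  264   56   42 1323] [274.5 283.5] [ 0.688 -0.022  0.024] [ 0.62  -0.054  0.009] [0.742 0.031 0.042]
56 [320 304  15   9  67] [327.3 308. ] [ 0.824 -0.002  0.012] [ 0.804 -0.008  0.009] [0.842 0.004 0.016]
59 [ 69 378  13   6  43] [ 74.8 381.5] [ 0.521 -0.478  0.059] [ 0.513 -0.487  0.053] [ 0.534 -0.471  0.062]
```

View pics/crop1.png

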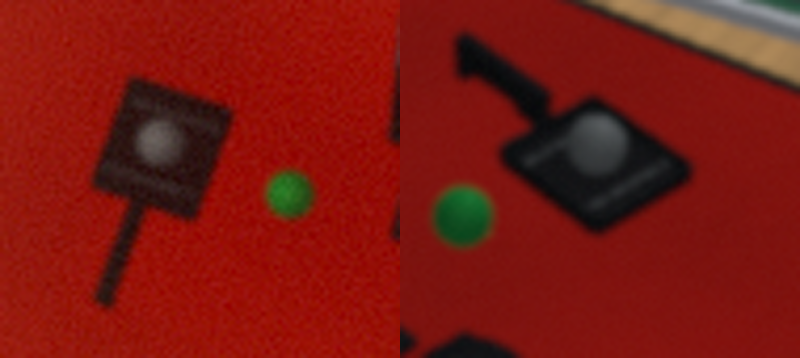

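The crop confirms it: a black tray with the grey ball in its pocket and the handle pointing back towards the robot. The green ball is loose on the mat. Next I'll get precise poses.

```bash
cat > m2.py <<'E'
from h import *
from scipy.optimize import least_squares
def ray(n,u,v):
    c=calibration(n);f,cx,cy=K(c);E=np.array(c['extrinsics'])
    return E[:3,3],E[:3,:3]@np.array([(u-cx)/f,-(v-cy)/f,-1])
def onz(n,u,v,z):
    o,r=ray(n,u,v); return o+r*(z-o[2])/r[2]
def two(a,b):
    A=[];B=[]
    for o,r in(a,b):
        r=r/np.linalg.norm(r);M=np.eye(3)-np.outer(r,r);A.append(M);B.append(M@o)
    return np.linalg.lstsq(np.vstack(A),np.hstack(B),rcond=None)[0]
if __name__=='__main__':
    R={}
    for n,(u0,v0) in dict(top=(233,164),scene=(298,220)).items():
        z=np.load(n+'.npz');im=z['im'];P=np.load(n+'P.npy')
        d0=np.hypot(P[...,0]-.6,P[...,1]-.222)
        b=(d0<.03)&(P[...,2]>.022); 
        r=least_squares(lambda c:np.linalg.norm(P[b]-c,axis=1)-.02,[.6,.222,.025],loss='soft_l1',f_scale=.002).x
        vs,us=np.nonzero(b); print(n,'ball px',us.mean(),vs.mean(),b.sum(),'sph',r.round(4))
        # dark non-red region of tray
        t=(im[...,0].astype(int)<95)&(P[...,0]>.45)&(P[...,0]<.68)&(P[...,1]>.15)&(P[...,1]<.29)
        hd=t&(P[...,2]>.012)&(P[...,0]<.53)
        v,u=np.nonzero(hd); q=np.array([onz(n,a,c,.03) for a,c in zip(u,v)])
        m=q.mean(0); w=np.linalg.svd(q-m)[2][0]; w*=np.sign(w[0]); print('handle',m.round(4),q.min(0).round(3),q.max(0).round(3),'yaw',np.degrees(np.arctan2(w[1],w[0])),hd.sum())
        k=t.astype(np.uint8); v,u=np.nonzero(k&(P[...,0]>.53)); q=np.array([onz(n,a,c,.017)[:2] for a,c in zip(u,v)],np.float32)
        print('dish rect',cv2.minAreaRect(q*1000))
        # scope: white base
        wh=(im.min(-1)>110)&(abs(P[...,0]-.62)<.13)&(abs(P[...,1]+.23)<.12)&(P[...,2]<.03)
        v,u=np.nonzero(wh); q=np.array([onz(n,a,c,.012)[:2] for a,c in zip(u,v)],np.float32); print('base',cv2.minAreaRect(q*1000),wh.sum())
    P=np.load('sceneP.npy');im=np.load('scene.npz')['im']
    g=(im.max(-1)<80)&(P[...,2]>.15)&(P[...,2]<.4)&(abs(P[...,0]-.61)<.06)&(abs(P[...,1]+.22)<.06)
    for lo in np.arange(.2,.38,.01):
        k=g&(P[...,2]>lo)&(P[...,2]<lo+.01); 
        if k.sum(): v,u=np.nonzero(k); print(round(lo,2),k.sum(),P[k].mean(0).round(3),u.min(),u.max(),v.min(),v.max())
E
python3 m2.py
python3 - <<'E'
import cv2
a=cv2.imread('pics/scene.png')[195:375,145:265]
cv2.imwrite('pics/crop2.png',cv2.resize(a,(400,600),interpolation=cv2.INTER_CUBIC))
E
```

```text
top ball px 233.2135922330097 163.0097087378641 103 sph [0.6082 0.2173 0.026 ]
handle [0.4997 0.2479 0.03  ] [0.468 0.233 0.03 ] [0.532 0.26  0.03 ] yaw -15.2680246243477 79
dish rect ((592.5940551757812, 221.57830810546875), (92.11722564697266, 124.54622650146484), 74.38525390625)
base ((621.5281372070312, -227.2165069580078), (110.59149169921875, 164.9249267578125), 71.9236068725586) 928
scene ball px 296.7480916030534 218.25190839694656 131 sph [0.6068 0.2202 0.0231]
handle [0.5009 0.2449 0.03  ] [0.468 0.219 0.03 ] [0.538 0.267 0.03 ] yaw -25.813976850114685 136
dish rect ((599.9692993164062, 211.05865478515625), (147.98182678222656, 131.46197509765625), 7.359982490539551)Traceback (most recent call last):
  File "m2.py", line 30, in <module>
    v,u=np.nonzero(wh); q=np.array([onz(n,a,c,.012)[:2] for a,c in zip(u,v)],np.float32); print('base',cv2.minAreaRect(q*1000),wh.sum())
                                    ~~~^^^^^^^^^^^^
  File "m2.py", line 7, in onz
    o,r=ray(n,u,v); return o+r*(z-o[2])/r[2]
        ~~~^^^^^^^
  File "m2.py", line 4, in ray
    c=calibration(n);f,cx,cy=K(c);E=np.array(c['extrinsics'])
ValueError: time passes only in moves, steps and waits
```

View pics/crop2.png

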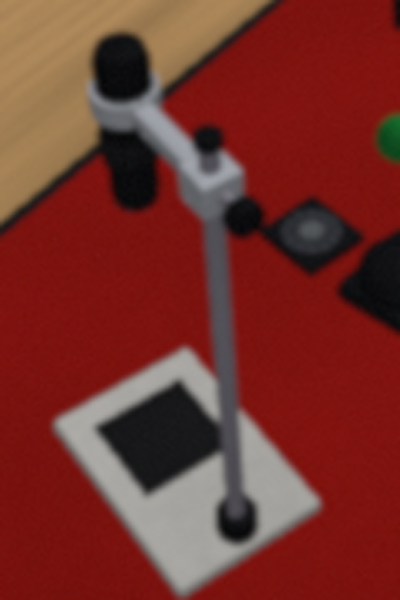

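The scope crop shows the barrel hanging at the end of the boom, with its bottom near crop (135,195), which is scene px (185,253). The black stage plate is on the base below it. Now the lens height, with calibration cached.

```bash
python3 - <<'E'
s=open('m2.py').read()
s=s.replace("def ray(n,u,v):\n    c=calibration(n)","_C={}\ndef ray(n,u,v):\n    if n not in _C:_C[n]=calibration(n)\n    c=_C[n]")
open('m2.py','w').write(s)
E
python3 m2.py | tail -22
python3 - <<'E'
from h import *
print(np.degrees(np.arctan2(*read_state()['tool_rot'][[1,0],0])))
E
```

```text
top ball px 233.2135922330097 163.0097087378641 103 sph [0.6082 0.2173 0.026 ]
handle [0.4997 0.2479 0.03  ] [0.468 0.233 0.03 ] [0.532 0.26  0.03 ] yaw -15.2680246243477 79
dish rect ((592.5940551757812, 221.57830810546875), (92.11722564697266, 124.54622650146484), 74.38525390625)
base ((621.5281372070312, -227.2165069580078), (110.59149169921875, 164.9249267578125), 71.9236068725586) 928
scene ball px 296.7480916030534 218.25190839694656 131 sph [0.6068 0.2202 0.0231]
handle [0.5009 0.2449 0.03  ] [0.468 0.219 0.03 ] [0.538 0.267 0.03 ] yaw -25.813976850114685 136
dish rect ((599.9692993164062, 211.05865478515625), (147.98182678222656, 131.46197509765625), 7.359982490539551)
base ((623.4843139648438, -228.0814666748047), (108.7773208618164, 165.55902099609375), 72.03826141357422) 1911
0.23 4 [ 0.601 -0.228  0.239] 180 190 256 257
0.24 37 [ 0.606 -0.228  0.245] 179 192 252 257
0.25 57 [ 0.608 -0.226  0.255] 178 192 247 254
0.26 42 [ 0.607 -0.228  0.264] 178 191 246 251
0.27 48 [ 0.609 -0.228  0.274] 176 192 242 247
0.28 66 [ 0.609 -0.23   0.285] 175 192 238 244
0.29 64 [ 0.606 -0.231  0.294] 175 190 233 240
0.3 28 [ 0.606 -0.232  0.303] 176 186 233 236
0.31 3 [ 0.616 -0.215  0.316] 185 193 223 233
0.32 18 [ 0.608 -0.229  0.329] 175 188 221 225
0.33 67 [ 0.608 -0.228  0.335] 173 189 217 224
0.34 85 [ 0.607 -0.227  0.345] 173 189 211 220
0.35 124 [ 0.601 -0.221  0.353] 174 188 205 215
166.4887800056064
```

Emit:
move_arm(rows=[[[-20,-9,5,0,0,0],[-57,-26,13,0,0,0],[-95,-42,22,0,0,0],[-132,-59,31,0,0,0],[-170,-76,40,0,0,0],[-207,-93,48,0,0,1],[-245,-110,57,0,0,2],[-282,-126,66,0,0,2.1],[-320,-143,75,0,0,2.1],[-355,-159,83,0,0,2.1]]], gripper=100)

```text
time_s: 0.93
ee_pos: [0.4374, 0.2959, 0.1668]
tool_rot: [[-0.963, 0.269, -0.001], [0.269, 0.963, -0.0], [0.001, -0.0, -1.0]]
wrist_force: [0.4, 1.1, 0.7]
grip_width: 0.0857
grip_force: 0.0
```

Run:
```python
from h import *
s=read_state(); G=np.array([.4996,.2486,.13]); R=np.array(s['tool_rot']); print(s['time_s'],s['ee_pos'],(R.T@(G-s['ee_pos'])*1000).round(1),np.degrees(np.arctan2(R[1,0],R[0,0])))
```

```text
0.9333 [0.43738077 0.29590288 0.1667506 ] [-72.7 -28.8  36.7] 164.38295432547307
```

Emit:
move_arm(rows=[[[-25,-10,12,0,0,0],[-50,-20,25,0,0,0],[-68,-27,34,0,0,0],[-72,-29,37,0,0,0],[-72,-29,37,0,0,0],[-72,-29,37,0,0,0]]])

```text
time_s: 1.43
ee_pos: [0.4971, 0.2505, 0.1305]
tool_rot: [[-0.963, 0.269, -0.001], [0.269, 0.963, 0.0], [0.001, -0.0, -1.0]]
wrist_force: [-0.2, 0.5, 0.8]
grip_width: 0.0858
grip_force: 0.0
```

```bash
cat > w.py <<'E'
from h import *
import sys
c=calibration('wrist'); s=read_state(); im,d=capture('wrist'); P=cloud('wrist',d,c)
np.savez(sys.argv[1],im=im,d=d,P=P); save(sys.argv[1],im)
print(s['time_s'],s['ee_pos'],np.degrees(np.arctan2(s['tool_rot'][1,0],s['tool_rot'][0,0])),s['wrist_force'])
E
python3 w.py w1
```

```text
1.4333 [0.49711989 0.25054554 0.1304739 ] 164.38972571842453 [-0.20559075  0.5020287   0.75101745]
```

View pics/w1.png

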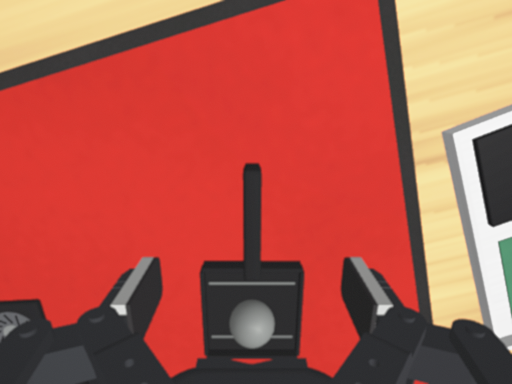

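The wrist view shows the handle along column 252 (rows 163-270), centred between the fingers (columns ~150 and ~355). The grey ball is at (252,324).

Run:
```python
from h import *
z=np.load('w1.npz');im,d=z['im'],z['d'];c=calibration('wrist');s=read_state();P=z['P']
f,cx,cy=K(c);E=np.array(c['extrinsics'])
def onz(u,v,h):
    r=E[:3,:3]@np.array([(u-cx)/f,-(v-cy)/f,-1]);return E[:3,3]+r*(h-E[2,3])/r[2]
dark=im.max(-1)<100
pts=[]
for v in range(180,255,5):
    u=np.nonzero(dark[v,225:280])[0]+225; pts.append(onz(u.mean(),v,.038))
pts=np.array(pts); L=np.linalg.lstsq(np.c_[pts[:,0],np.ones(len(pts))],pts[:,1],rcond=None)[0]
print('yaw',np.degrees(np.arctan(L[0])),'resid',np.abs(pts[:,0]*L[0]+L[1]-pts[:,1]).max())
col=np.nonzero(dark[150:200,252])[0]+150; print('tip row',col.min(),onz(252,col.min(),.038), 'edges mm', np.linalg.norm(onz(u.min(),v,.038)-onz(u.max()+1,v,.038)))
b=(P[...,2]>.026)&(np.hypot(P[...,0]-.607,P[...,1]-.219)<.025)&(d>0)
from scipy.optimize import least_squares
print('ball',least_squares(lambda q:np.linalg.norm(P[b]-q,axis=1)-.02,[.607,.219,.025],loss='soft_l1',f_scale=.001).x,b.sum())
hh=(P[...,0]>.47)&(P[...,0]<.54)&dark&(P[...,2]>.03)&(P[...,2]<.05);print('handle top z',np.median(P[hh][:,2]))
R=np.array(s['tool_rot']);t=np.radians(np.degrees(np.arctan(L[0])));
tip=onz(252,col.min(),.038); print('grip from tip',tip+.030*np.array([np.cos(t),np.sin(t),0]))
g=s['ee_pos'][0]; G=np.array([g,g*L[0]+L[1],.026]); print(G,(R.T@(G-s['ee_pos'])*1000).round(1))
```

```text
yaw -15.954414691149072 resid 0.00020145462698076266
tip row 164 [0.4654705  0.26048561 0.038     ] edges mm 0.012380976956663342
ball [0.60650326 0.22084321 0.02571928] 1543
handle top z 0.038234678512683806
grip from tip [0.49431493 0.25223943 0.038     ]
[0.49695039 0.25170332 0.026     ] [  0.2   0.7 104.8]
```

Emit:
move_arm(rows=[[[0,0.5,20,0,0,0.4],[0,0.5,45,0,0,0.4],[0,0.5,70,0,0,0.4],[0,0.5,88,0,0,0.4],[0,0.5,98,0,0,0.4],[0,0.5,103,0,0,0.4],[0,0.5,104,0,0,0.4],[0,0.5,104,0,0,0.4],[0,0.5,104,0,0,0.4]]])

```text
time_s: 2.23
ee_pos: [0.4983, 0.251, 0.0275]
tool_rot: [[-0.961, 0.276, 0.002], [0.276, 0.961, 0.001], [-0.002, 0.001, -1.0]]
wrist_force: [0.3, -0.5, -0.1]
grip_width: 0.0852
grip_force: 0.0
```

```bash
python3 w.py w2
python3 - <<'E'
from h import *
z=np.load('w2.npz');im=z['im'];d=im.max(-1)<100
for v in (190,205,220): u=np.nonzero(d[v,200:310])[0]+200; print(v,u.min(),u.max())
E
```

```text
2.2333 [0.49829071 0.25100312 0.02753801] 164.00511587798226 [ 0.25251935 -0.53865368 -0.05780146]Traceback (most recent call last):
  File "<stdin>", line 3, in <module>
    return umr_minimum(a, axis, None, out, keepdims, initial, where)
ValueError: zero-size array to reduction operation minimum which has no identity
```

View pics/w2.png

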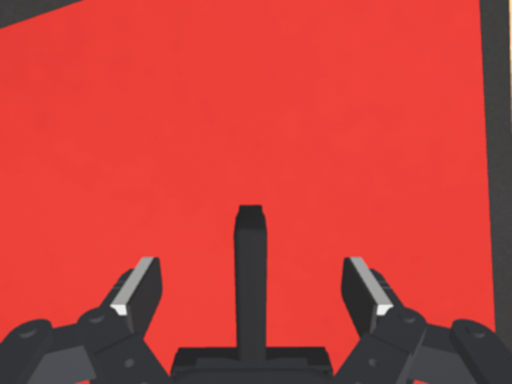

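The handle is centred between the fingers (column 251 against pads at ~157 and ~345). I'll close gently, then firm up the grip.

Emit:
move_arm(rows=[[[0,0,1,0,0,0],[0,0,1,0,0,0],[0,0,1,0,0,0],[0,0,1,0,0,0],[0,0,1,0,0,0],[0,0,1,0,0,0],[0,0,1,0,0,0],[0,0,1,0,0,0],[0,0,1,0,0,0],[0,0,1,0,0,0]]], gripper=0, force=20)

```text
time_s: 3.12
ee_pos: [0.4979, 0.2507, 0.0255]
tool_rot: [[-0.961, 0.276, 0.0], [0.276, 0.961, 0.0], [-0.0, 0.0, -1.0]]
wrist_force: [-0.6, 0.2, 1.0]
grip_width: 0.0134
grip_force: 22.8
```

Emit:
move_arm(rows=[[[0,0,0,0,0,0],[0,0,0,0,0,0],[0,0,0,0,0,0],[0,0,0,0,0,0],[0,0,0,0,0,0],[0,0,0,0,0,0],[0,0,0,0,0,0],[0,0,0,0,0,0]]], force=60)

```text
time_s: 3.78
ee_pos: [0.4979, 0.2507, 0.0256]
tool_rot: [[-0.961, 0.276, 0.0], [0.276, 0.961, 0.0], [-0.0, 0.0, -1.0]]
wrist_force: [-1.5, 0.5, 4.4]
grip_width: 0.0129
grip_force: 59.1
```

Emit:
move_arm(rows=[[[0,0,0,0,0,0],[0,0,0,0,0,0],[0,0,0,0,0,0],[0,0,0,0,0,0],[0,0,0,0,0,0],[0,0,0,0,0,0]]], force=110)

```text
time_s: 4.28
ee_pos: [0.4979, 0.2507, 0.0257]
tool_rot: [[-0.961, 0.276, 0.0], [0.276, 0.961, 0.0], [-0.0, 0.0, -1.0]]
wrist_force: [-1.4, -0.3, 6.2]
grip_width: 0.0123
grip_force: 107.2
```

Emit:
move_arm(rows=[[[0,0,-0.5,0,0,0],[0,0,-1.5,0,0,0],[0,0,-3,0,0,0],[0,0,-5,0,0,0],[0,0,-8,0,0,0],[0,0,-12,0,0,0],[0,0,-15,0,0,0],[0,0,-17,0,0,0],[0,0,-18,0,0,0],[0,0,-18,0,0,0]]])

```text
time_s: 5.12
ee_pos: [0.4979, 0.2507, 0.0437]
tool_rot: [[-0.961, 0.276, 0.001], [0.276, 0.961, 0.0], [-0.0, 0.0, -1.0]]
wrist_force: [0.9, -0.3, -1.2]
grip_width: 0.0125
grip_force: 107.1
```

```bash
cat > t.py <<'E'
from m2 import *
import sys
from scipy.optimize import least_squares
s=read_state(); p=np.array(s['ee_pos']); R=np.array(s['tool_rot']); X=-R[:,0]; X=X/np.linalg.norm(X)
print(s['time_s'],p,'toolz',R[:,2].round(4),'yaw',np.degrees(np.arctan2(X[1],X[0])),s['grip_force'],s['wrist_force'].round(1))
e=p+.112*X
for n in('top','scene'):
    im,d=capture(n);P=cloud(n,d);np.savez(n+'L',im=im,d=d,P=P);save(n+sys.argv[1],im)
    q=P-e; sat=im.max(-1).astype(int)-im.min(-1)
    b=(np.hypot(q[...,0],q[...,1])<.035)&(q[...,2]>.0)&(q[...,2]<.03)&(d>0)&(sat<40)
    if b.sum()>20:
        r=least_squares(lambda c:np.linalg.norm(P[b]-c,axis=1)-.02,e,loss='soft_l1',f_scale=.002).x
        v,u=np.nonzero(b); print(n,'ball',r.round(4),'rel exp(mm)',((r-e)*1000).round(1),b.sum(),u.mean().round(1),v.mean().round(1))
    # tray dish plane
    Y=R[:,1]; xx=q@X; yy=q@Y; k=(abs(xx)<.05)&(abs(yy)<.045)&(np.hypot(xx,yy)>.03)&(abs(q[...,2]+.01)<.025)&(d>0)&(im.max(-1)<90)
    if k.sum()>50:
        A=np.c_[xx[k],yy[k],np.ones(k.sum())]; co=np.linalg.lstsq(A,P[k][:,2],rcond=None)[0]; print(n,'dish tilt deg (x,y)',np.degrees(co[:2]).round(2),'z0',co[2].round(4),'expected underside',round(p[2]-.024,4),k.sum())
E
python3 t.py _a; python3 w.py w3
```

```text
5.1167 [0.49793717 0.25070724 0.04373443] toolz [ 5.e-04  1.e-04 -1.e+00] yaw -16.007293185432843 107.12235689163208 [ 0.9 -0.3 -1.2]
top dish tilt deg (x,y) [0.07 0.65] z0 0.0272 expected underside 0.0197 273
scene ball [0.6063 0.2204 0.0413] rel exp(mm) [ 0.7  0.5 -2.5] 119 296.9 213.0
scene dish tilt deg (x,y) [-1.8  0.8] z0 0.0264 expected underside 0.0197 491
5.2167 [0.49777765 0.25065448 0.04337064] 163.98686936441223 [-0.6378706   1.02228709 -1.42388505]
```

View pics/w3.png

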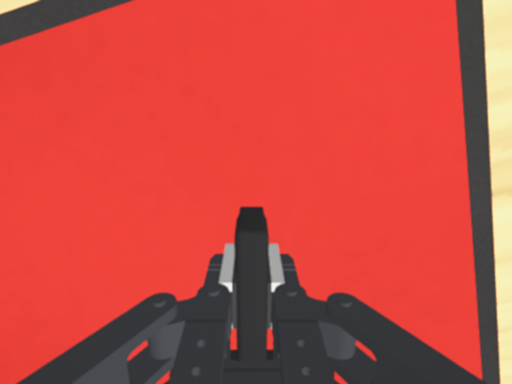

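The tray is held level with the ball in its pocket, and the wrist view shows the pads flat on the handle. Now lifting to working height.

Emit:
move_arm(rows=[[[0,0,-2,0,0,0],[0,0,-6,0,0,0],[0,0,-13,0,0,0],[0,0,-23,0,0,0],[0,0,-35,0,0,0],[0,0,-48,0,0,0],[0,0,-61,0,0,0],[0,0,-73,0,0,0],[0,0,-84,0,0,0],[0,0,-93,0,0,0]]])

```text
time_s: 6.1
ee_pos: [0.498, 0.2508, 0.1383]
tool_rot: [[-0.961, 0.276, 0.002], [0.276, 0.961, 0.0], [-0.002, 0.001, -1.0]]
wrist_force: [0.5, -0.7, -2.1]
grip_width: 0.0124
grip_force: 107.4
```

Emit:
move_arm(rows=[[[0,0,-6,0,0,0],[0,0,-10,0,0,0],[0,0,-12,0,0,0],[0,0,-12,0,0,0],[0,0,-12,0,0,0]]])

```text
time_s: 6.52
ee_pos: [0.4977, 0.2506, 0.148]
tool_rot: [[-0.961, 0.276, -0.001], [0.276, 0.961, -0.0], [0.001, -0.0, -1.0]]
wrist_force: [-0.1, -0.2, -2.2]
grip_width: 0.0129
grip_force: 107.4
```

```bash
python3 t.py _b
python3 - <<'E'
from m2 import *
z=np.load('sceneL.npz');im=z['im'];g=im.max(-1).astype(float)
L=np.array([.599,-.220]); o,_=ray('scene',0,0); h=(o[:2]-L);h/=np.linalg.norm(h); F=L+.017*h
for u in (183,184,185,186): 
    col=im[245:266,u].max(-1); 
    lo,hi=col[:6].mean(),col[-4:].mean(); v=245+np.argmax(col>(lo+hi)/2); v=v-(col[v-245]-(lo+hi)/2)/max(1,float(col[v-245])-float(col[v-246]))
    o,r=ray('scene',u,v); t=((F-o[:2])@r[:2])/(r[:2]@r[:2]); print(u,round(v,2),(o+t*r).round(4))
for n in('scene','top'):
    P=np.load(n+'L.npz')['P'];im=np.load(n+'L.npz')['im']
    k=(np.hypot(*(P[...,:2]-L).transpose(2,0,1))<.018)&(P[...,2]>.33); print(n,k.sum(),np.percentile(P[k][:,2],[50,75,90,97]).round(4),P[k&(P[...,2]>.35)][:,:2].mean(0).round(4))
    k=(im[...,0]>120)&(im[...,1]<60)&(np.hypot(*(P[...,:2]-L).transpose(2,0,1))<.2);print('mat z',np.median(P[k][:,2]))
E
```

```text
6.5167 [0.49766248 0.25062606 0.14803274] toolz [-8.e-04 -2.e-04 -1.e+00] yaw -16.013762428218747 107.3992931842804 [-0.1 -0.2 -2.2]
top dish tilt deg (x,y) [0.34 1.52] z0 0.1317 expected underside 0.124 284
scene ball [0.6064 0.2209 0.1451] rel exp(mm) [ 1.1  1.2 -2.8] 122 298.9 182.8
scene dish tilt deg (x,y) [-1.81  0.81] z0 0.1307 expected underside 0.124 500
183 257.52 [ 0.6077 -0.2355  0.246 ]
184 257.64 [ 0.609  -0.2341  0.2452]
185 257.69 [ 0.6103 -0.2327  0.2447]
186 257.61 [ 0.6117 -0.2313  0.2446]
scene 292 [0.3484 0.3533 0.3543 0.355 ] [ 0.6013 -0.22  ]
mat z 0.0007847248966047493
top 137 [0.3531 0.3554 0.3573 0.3593] [ 0.5975 -0.2203]
mat z 0.0025920560867982445
```

Emit:
move_arm(rows=[[[-0.5,-1.9,-0.1,0,0,0],[-1.8,-6.7,-0.3,0,0,0],[-3.9,-14.5,-0.7,0,0,0],[-6.8,-25.1,-1.2,0,0,0],[-10.4,-38.6,-1.9,0,0,0],[-14.9,-55,-2.7,0,0,0],[-20.1,-74.2,-3.7,0,0,0],[-25.3,-93.5,-4.6,0,0,0],[-30.5,-112.8,-5.6,0,0,0],[-35.7,-132.1,-6.5,0,0,0]]])

```text
time_s: 7.45
ee_pos: [0.4954, 0.112, 0.1551]
tool_rot: [[-0.961, 0.276, 0.0], [0.276, 0.961, -0.0], [-0.0, -0.0, -1.0]]
wrist_force: [-0.1, 0.4, -2.6]
grip_width: 0.0129
grip_force: 107.5
```

Emit:
move_arm(rows=[[[-5.2,-19.3,-1,0,0,0],[-10.4,-38.6,-1.9,0,0,0],[-15.6,-57.9,-2.9,0,0,0],[-20.8,-77.2,-3.8,0,0,0],[-26,-96.5,-4.8,0,0,0],[-31.2,-115.8,-5.7,0,0,0],[-36.4,-135.1,-6.7,0,0,0],[-41.6,-154.4,-7.6,0,0,0],[-46.8,-173.7,-8.6,0,0,0],[-52,-193,-9.5,0,0,0]]])

```text
time_s: 8.28
ee_pos: [0.4918, -0.0878, 0.1646]
tool_rot: [[-0.961, 0.276, -0.0], [0.276, 0.961, -0.0], [0.0, -0.0, -1.0]]
wrist_force: [-0.1, -1.0, -1.2]
grip_width: 0.0124
grip_force: 107.4
```

Emit:
move_arm(rows=[[[-5.2,-19.3,-1,0,0,0],[-9.7,-35.7,-1.8,0,0,0],[-13.3,-49.2,-2.4,0,0,0],[-16.2,-59.8,-3,0,0,0],[-18.5,-68.5,-3.4,0,0,0],[-20.3,-75.2,-3.7,0,0,0],[-21.7,-80,-4,0,0,0],[-22.4,-82.9,-4.1,0,0,0],[-22.7,-83.9,-4.1,0,0,0],[-22.7,-83.9,-4.1,0,0,0]]])

```text
time_s: 9.12
ee_pos: [0.4912, -0.1727, 0.1685]
tool_rot: [[-0.961, 0.276, -0.0], [0.276, 0.961, 0.0], [0.0, 0.0, -1.0]]
wrist_force: [0.2, 0.4, -2.1]
grip_width: 0.0128
grip_force: 107.5
```

Emit:
move_arm(rows=[[[0,0,0,0,0,0],[0,0,0,0,0,0],[0,0,0,0,0,0]]])

```text
time_s: 9.37
ee_pos: [0.4912, -0.1726, 0.1685]
tool_rot: [[-0.961, 0.275, -0.0], [0.275, 0.961, 0.0], [0.0, 0.0, -1.0]]
wrist_force: [0.1, 0.1, -1.4]
grip_width: 0.0122
grip_force: 107.4
```

```bash
python3 t.py _c
python3 - <<'E'
import cv2
a=cv2.imread('pics/scene_c.png')[170:350,130:290]
b=cv2.imread('pics/top_c.png')[90:225,330:450]
cv2.imwrite('pics/crop3.png',__import__('numpy').hstack([cv2.resize(a,(400,450),interpolation=3),cv2.resize(b,(400,450),interpolation=3)]))
E
```

```text
9.3667 [ 0.4911948  -0.17256744  0.16853243] toolz [-0.  0. -1.] yaw -15.978275428868693 107.44786262512207 [ 0.1  0.1 -1.4]
top dish tilt deg (x,y) [-4.25 -2.32] z0 0.1579 expected underside 0.1445 97
scene ball [ 0.5998 -0.2054  0.1665] rel exp(mm) [ 0.9 -2.  -2. ] 233 192.8 273.2
scene dish tilt deg (x,y) [-1.16 -0.2 ] z0 0.1523 expected underside 0.1445 913
```

View pics/crop3.png

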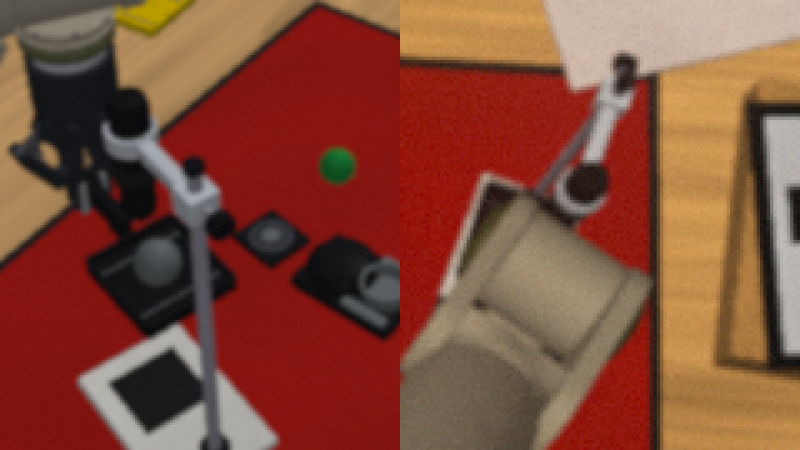

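The left crop (scene) shows the ball in its pocket, short of the lens by the 17 mm I kept back. The right crop (top) shows the wrist link near the barrel, so I'll check that clearance before closing the gap.

Run:
```python
from m2 import *
L=np.array([.599,-.220])
for n in('top','scene'):
    z=np.load(n+'L.npz');P=z['P'];im=z['im'].astype(int);P0=np.load(n+'P.npy')
    new=(abs(P[...,2]-P0[...,2])>.03)&(P[...,2]>.2)&(P[...,2]<.5)&(z['d']>0)
    v,u=np.nonzero(new); q=P[new]; D=np.hypot(*(q[:,:2]-L).T); 
    for lo in (.2,.24,.28,.32,.36,.4,.45):
        k=(q[:,2]>=lo)&(q[:,2]<lo+.04)
        if k.sum()>5: i=np.argsort(D[k])[:8]; print(n,lo,k.sum(),D[k][i].round(3)[[0,3,7]],q[k][i[3]].round(3),u[k][i[3]],v[k][i[3]])
```

```text
top 0.2 286 [0.125 0.141 0.591] [ 0.506 -0.114  0.238] 340 183
top 0.24 185 [0.122 0.126 0.129] [ 0.473 -0.213  0.255] 375 195
top 0.28 180 [0.123 0.132 0.561] [ 0.496 -0.138  0.311] 353 181
top 0.32 211 [0.015 0.135 0.143] [ 0.493 -0.137  0.325] 354 181
top 0.36 257 [0.086 0.118 0.148] [ 0.512 -0.14   0.387] 360 168
top 0.4 848 [0.078 0.079 0.081] [ 0.524 -0.195  0.425] 385 161
top 0.45 1597 [0.097 0.102 0.104] [ 0.529 -0.146  0.45 ] 368 155
scene 0.2 368 [0.096 0.098 0.098] [ 0.504 -0.196  0.216] 160 237
scene 0.24 423 [0.013 0.082 0.083] [ 0.526 -0.182  0.279] 169 215
scene 0.28 632 [0.077 0.078 0.079] [ 0.528 -0.188  0.291] 167 212
scene 0.32 735 [0.018 0.076 0.077] [ 0.53  -0.188  0.356] 164 187
scene 0.36 1077 [0.074 0.074 0.075] [ 0.533 -0.185  0.398] 164 169
scene 0.4 2644 [0.072 0.072 0.073] [ 0.541 -0.176  0.405] 170 165
scene 0.45 2364 [0.104 0.108 0.109] [ 0.527 -0.14   0.45 ] 175 134
```

Clearance is about 50 mm at worst. Now the final approach.

Emit:
move_arm(rows=[[[-0.3,-1,0,0,0,0],[-0.9,-3,0,0,0,0],[-1.6,-5.5,0,0,0,0],[-2.3,-8,0,0,0,0],[-3,-10.5,0,0,0,0],[-3.7,-13,0,0,0,0],[-4.2,-14.7,0,0,0,0],[-4.4,-15.4,0,0,0,0],[-4.4,-15.4,0,0,0,0],[-4.4,-15.4,0,0,0,0]]])

```text
time_s: 10.3
ee_pos: [0.4911, -0.1889, 0.1685]
tool_rot: [[-0.961, 0.276, -0.0], [0.276, 0.961, -0.0], [0.0, -0.0, -1.0]]
wrist_force: [0.1, -0.0, -2.6]
grip_width: 0.0126
grip_force: 107.4
```

```bash
python3 t.py _d
python3 - <<'E'
from m2 import *
im=np.load('sceneL.npz')['im']
cv2.imwrite('pics/crop4.png',cv2.resize(im[180:310,130:270,::-1],(645,600),interpolation=3))
g=im.astype(int)
for u in (183,184,185,186,187,188): print(u,[tuple(x) for x in g[250:272,u]][::1] if u==186 else '')
# barrel silhouette midline & ball
b=g.max(-1)
for v in (244,248,252): print(v,b[v,168:204])
for v in (268,272,276): print(v,b[v,170:206])
E
```

```text
10.3 [ 0.49112383 -0.18891352  0.16851987] toolz [-0. -0. -1.] yaw -16.00941682924626 107.44521617889404 [ 0.1 -0.  -2.6]
top dish tilt deg (x,y) [-2.41  1.49] z0 0.1544 expected underside 0.1445 129
scene ball [ 0.5999 -0.2214  0.1666] rel exp(mm) [ 1.1 -1.6 -1.9] 243 187.7 277.8
scene dish tilt deg (x,y) [-1.26 -0.31] z0 0.1519 expected underside 0.1445 995
183 
184 
185 
186 [(np.int64(10), np.int64(12), np.int64(14)), (np.int64(12), np.int64(14), np.int64(14)), (np.int64(11), np.int64(12), np.int64(11)), (np.int64(10), np.int64(12), np.int64(13)), (np.int64(10), np.int64(11), np.int64(14)), (np.int64(11), np.int64(11), np.int64(12)), (np.int64(16), np.int64(10), np.int64(13)), (np.int64(46), np.int64(14), np.int64(13)), (np.int64(87), np.int64(15), np.int64(16)), (np.int64(119), np.int64(17), np.int64(13)), (np.int64(129), np.int64(19), np.int64(16)), (np.int64(121), np.int64(20), np.int64(18)), (np.int64(97), np.int64(20), np.int64(19)), (np.int64(58), np.int64(18), np.int64(20)), (np.int64(26), np.int64(15), np.int64(16)), (np.int64(12), np.int64(11), np.int64(14)), (np.int64(1
[... 396 characters left out ...]
 171 178 178 171]
248 [ 53  71 105 127 134 134 135 135 128 104  63  26  13  15  14  12  13  14
  14  12  13  13  13  39  77 109 128 132 132 129 120 110 114 128 147 163]
252 [ 32  64  96 120 130 134 134 134 130 114  85  45  18  14  13  14  14  14
  12  15  14  14  15  43  82 114 128 130 129 129 123 111 103 106 107 109]
268 [106  77  42  20  17  19  17  21  22  21  16  13  16  18  20  24  27  29
  30  28  28  28  36  42  44  42  37  27  20  19  16  27  50  79 103 114]
272 [44 25 17 15 13 17 19 16 21 25 36 51 67 77 85 87 90 94 97 98 97 95 88 79
 63 45 28 23 22 21 20 19 21 15 17 29]
276 [18 20 20 22 21 25 28 37 45 56 65 70 74 78 80 83 85 87 90 89 91 89 88 86
 84 78 67 48 30 24 21 23 22 23 24 25]
```

View pics/crop4.png

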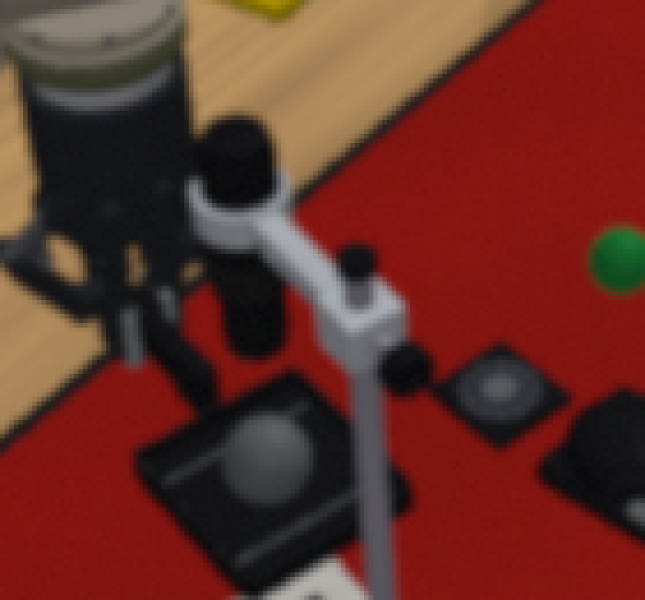

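Run:
```python
from m2 import *
c=calibration('scene');f,cx,cy=K(c);Ei=np.linalg.inv(np.array(c['extrinsics']))
def pr(p):
    q=Ei@np.r_[p,1]; return np.array([cx+f*q[0]/-q[2],cy-f*q[1]/-q[2]]).round(2)
im=np.load('sceneL.npz')['im'].astype(int)
print('ball pred',pr([.5993,-.2195,.1681]), [pr([.599,-.220,z]) for z in (.239,.26,.29)])
# ball measured: brightness>45, grey, component
m=((im.max(-1)>47)&(im.max(-1)-im.min(-1)<25)).astype(np.uint8); m[:262]=0;m[295:]=0;m[:,:174]=0;m[:,202:]=0
n,L,s,ce=cv2.connectedComponentsWithStats(m); i=1+np.argmax(s[1:,4]); print(s[i],ce[i], cv2.minEnclosingCircle(np.argwhere(L==i)[:,::-1].astype(np.float32)))
# barrel rim predicted lowest row for lens heights
for h in (.232,.236,.24,.244):
    t=np.radians(np.arange(0,360,5)); r=np.array([pr([.599+.017*np.cos(a),-.22+.017*np.sin(a),h]) for a in t]); print(h,'max row',r[:,1].max(),'cols',r[:,0].min(),r[:,0].max())
# barrel top disc: highest row
for h in (.35,.354,.358,.362):
    r=np.array([pr([.599+.017*np.cos(a),-.22+.017*np.sin(a),h]) for a in t]); print(h,'min row',r[:,1].min())
print(im[198:212,181].tolist(), im[198:212,184].max(-1))
im2=np.load('scene.npz')['im'].astype(int); print('start pic col',[im2[198:214,u].sum(-1).tolist() for u in(180,181)]); print(im2[212,164:198].sum(-1))
```

```text
ball pred [188.3  278.16] [array([185.17, 253.68]), array([184.27, 245.99]), array([182.94, 234.64])]
[174 269  24  20 305] [187.4557377  278.38688525] ((185.56826782226562, 277.9297180175781), 11.617783546447754)
0.232 max row 262.34 cols 176.9 194.0
0.236 max row 260.89 cols 176.71 193.86
0.24 max row 259.44 cols 176.52 193.71
0.244 max row 257.99 cols 176.33 193.56
0.35 min row 204.84
0.354 min row 203.18
0.358 min row 201.51
0.362 min row 199.83
[[183, 143, 94], [182, 143, 95], [179, 140, 93], [176, 138, 92], [170, 134, 89], [154, 121, 81], [119, 93, 62], [67, 53, 37], [27, 25, 23], [16, 17, 20], [18, 18, 21], [20, 20, 22], [19, 20, 22], [19, 20, 21]] [178 175 170 168 164 157 134  87  40  22  22  23  26  23]
start pic col [[396, 401, 396, 388, 378, 343, 270, 159, 71, 49, 53, 50, 55, 56, 58, 45], [400, 400, 392, 382, 371, 336, 259, 151, 65, 53, 50, 56, 51, 61, 47, 49]]
[391 384 379 373 368 366 359 320 239 129  57  44  43  50  51  53  58  47
  55  54  51  48  46  33  82 188 297 363 381 381 377 373 369 366]
```

The ball is within about 2 mm of the lens axis. The lens is at roughly 0.2385 m and the ball's top at 0.188 m, a gap of about 50 mm. The tray is level and still, so I'll let it settle and hand in.

Emit:
move_arm(rows=[[[0,0,0,0,0,0],[0,0,0,0,0,0],[0,0,0,0,0,0],[0,0,0,0,0,0],[0,0,0,0,0,0],[0,0,0,0,0,0]]])

```text
time_s: 10.9
ee_pos: [0.4912, -0.1889, 0.1685]
tool_rot: [[-0.961, 0.276, -0.0], [0.276, 0.961, 0.0], [0.0, 0.0, -1.0]]
wrist_force: [0.3, -1.2, -1.5]
grip_width: 0.0126
grip_force: 107.5
```

```bash
python3 -c "
from bench import *
print(read_state()['ee_pos']); print(hand_in())"
```

```text
[ 0.49115085 -0.18889082  0.16851723]
the job is handed in; nothing more can be done
None
```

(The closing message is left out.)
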